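# Change over a vibrating sample tray

### The arm

A 6-joint arm with a two-finger parallel gripper is mounted at the origin on the work surface. World frame = base frame: x ahead of the robot, y to its left, z up, the work surface at z = 0. Lengths are in m, angles in rad, forces in N, time in s.
With the tool pointing down it reaches from about 0.3 to 0.875 m from the base axis. Payload 6.4 kg.
Tool frame: the origin (TCP) lies at the very end of the fingers, on their centre line; the grasp point (between the pads) lies 19 mm behind it (robot.grasp_offset is the distance from the TCP to the grasp point, in m); z points along the fingers, y is the line along which they close (so a half turn about z gives the same grasp; the last joint's range is limited). The gripper opens to 88 mm and grips with 3 to 60 N. Pads are 18 mm wide; open, the fingers measure 123 mm over their backs; the gripper's body (75 mm by 187 mm) begins 45 mm behind the grasp point.
Start: joints at [1.09, 0.181, 1.607, -0, 1.354, -0.206], TCP at [0.156, 0.553, 0.239] pointing down, gripper open.
Joint ranges: [-2.99, 2.99], [-0.89, 2.07], [0.3, 2.58], [-1.14, 4.28], [0, 2.63], [-3.12, 3.12]. Speed limits (rad/s): [2.57, 2.57, 3.01, 3.14, 3.14, 3.14].

### API

Orientations are given as a unit quaternion [x, y, z, w].
In Python, from workcell import robot gives the robot as it stands.
- The arm moves only by the tool step_arm, never from a script. Its argument "series" is a list that holds one entry, the list of rows, each a list of 5 numbers: the shift along the tool's x, y, z normalised to -1 to 1, where 1 is 150 mm, then the turn about the tool's z normalised to -1 to 1, where 1 is 45 degrees, then the closure, from -1 (fully open) to 1 (shut). A call has 1 to 8 rows; each row shifts and turns the commanded pose from where the row before left it, along the tool's axes as they then stand; what a row does not reach is not made up. A row lasts 1/10 s, in which the tool goes at most 50 mm and 8.59 degrees, less where a joint would pass 70% of its speed; a pose out of reach is approached as far as the arm can. A call with a number of a shift or a turn outside -1 to 1 is refused whole. A call with a gripper value outside its range is refused whole. The fingers move at their own pace and stop on an object; the grip force is fixed at half the most. Time passes only in rows, so rows that do not move let the fingers close. It gives the time, the measured TCP pose, the force, the opening and the grip force at its end, in the units of the state.
- robot.read_state(): the state, without advancing time (a new reading comes with each control period).
- robot.grab_frame(name): name is "scene" or "top"; returns a dict with "frame" (480x640x3 uint8, blue, green, red), "intrinsics" (3x3 intrinsics, pixels), "eye" and "attitude" of the camera in the world. Camera axes: x right, y down, z forward; pixel columns grow to the right and rows downward; lengths in m; the calibration is good to about 2 mm. A picture is of the moment at which its call begins. There is no depth.
- robot.hand_in(): hands the job in; it is judged then, once.
Trained networks look in the newest picture that a camera, given by its name, has taken for a name from the list of things; names that differ only in an ending like _2 or _b are one class to them, and where a whole thing is asked for, a point or a joint stands for the part that bears it (a point fixed in the world has none). Each returns a list of dicts, best first, with "confidence" (0 to 1); they miss things now and then, are a little off and sometimes report something else, mostly with a low value. They report only what shows in the picture. A call takes as long as a camera call. They do not tell look-alikes from the thing itself.
- robot.outline_of(camera, target): "pixels" (480x640 bool, what is visible of it).
- robot.landmark_of(camera, target): "point" ([x, y, z] in m, in world coordinates, good to about 4 mm: a listed point, or the origin of a listed thing).
The state is a dict: "t": time; "joints": joint angles; "dq": joint speeds; "joint_torque": joint torques, N m; "ee_pos": TCP position; "ee_rot": TCP orientation; "force": force on the tool from outside, world axes, zero at the start; "moment": the same for the moment, N m; "width": finger opening in m; "finger_force": force on a finger pad.
Only numpy, scipy, OpenCV 4.12 (cv2) and the standard library are available. Lean on these libraries where they do the work, as an engineer would, in place of code of your own. Each camera call takes 0.05 s, during which the arm holds its last target. There are 200 camera calls.

### The job

Change over the vibrating bench: throw its isolator handle to off (leaning towards the robot), take the wooden batten off the bench's tray and lay it flat in the shallow aluminium stowage tray, and stand every sample tin that is on the table upright on the vibrating tray. Only then press the bench's sprung locking lever down until it stays down by itself, and finally throw the isolator back on (leaning away from the robot). Leave the cup and the carton where they are.

Things in the scene. Friction and masses are not known exactly. Their poses are not given: they have to be found in the camera images.
- shaker: Fixed vibrating bench: green base 150 x 430 mm, its top 42 mm above the table, carrying a steel tray; a grey motor (60 mm thick, up to 65 mm above the table) runs along its far side. Origin on the table under the tray's centre, x away from the robot, y to the robot's left, along the tray; z up. Position and yaw vary a little. Locking lever at its right-hand (-y) end.
- tray_floor (a point): Centre of the tray's floor, 55 mm above the table; axes as the bench's. The tray is 270 mm (y) by 140 mm (x) inside, its walls 5 mm thick and rising 12 mm above the floor.
- lock (a joint): Sprung locking lever: 0 = up (0.5 rad above level, its free end towards the robot), 0.5 = down, level. It springs back up if let go before about 0.35; beyond that an over-centre spring pulls it down to 0.5 and holds it. Pressing takes about 8 N at the pad at first, less and less further down.
- lock_pad (a point): Middle of the top of the lever's black pad (50 mm along the lever, 34 mm wide), 112 mm from the pivot. With the lever up it is about 136 mm above the table, when down about 83 mm.
- lock_pivot (a point): The lever's pivot, 75 mm above the table, at the bench's (45, -215) mm; the lever swings about the bench's y axis, reaching from here towards -x.
- switchbox: Fixed grey isolator box, 110 mm (x) by 85 mm (y) by 65 mm high; origin under its centre, x away from the robot (box yaw varies). It stands at the left or the right of the work.
- isolator (a joint): Isolator handle, rocking about the box's y axis: 0 = on, leaning 0.6 rad away from the robot (+x of the box), 1.2 = off, leaning 0.6 rad towards the robot (-x of the box). A detent holds it at either end and snaps it over once it is past upright (0.6); a push of about 5 to 8 N near its end moves it.
- isolator_tip (a point): End of the handle on its centre line, 70 mm from the hinge. The shank is 10 mm thick and 18 mm wide; the black grip on it is 20 mm thick (in the swing direction) and 36 mm wide, over the last 21 mm to 5 mm beyond this point.
- isolator_hinge (a point): Middle of the handle's hinge, 70 mm above the table; axes as the box's.
- stow: Fixed shallow aluminium stowage tray, 260 mm (x) by 120 mm (y) outside, walls 4 mm thick and 15 mm high, floor 4 mm thick; origin under its centre, z up. It stands on the other side of the work from the isolator.
- batten: Light wooden batten, 180 mm (x) by 30 mm (y) by 40 mm (z), 0.12 kg, origin at its centre. It starts lying on the vibrating tray's floor.
- tin1: Plain aluminium sample tin with a closed lid, a squat cylinder 54 mm in diameter and 40 mm tall, about 0.2 kg; origin at its centre (20 mm above what it stands on), z along its axis. Either end may be up. All tins are alike; absent ones read None.
- tin2: Plain aluminium sample tin with a closed lid, a squat cylinder 54 mm in diameter and 40 mm tall, about 0.2 kg; origin at its centre (20 mm above what it stands on), z along its axis. Either end may be up. All tins are alike; absent ones read None.
- tin3: Plain aluminium sample tin with a closed lid, a squat cylinder 54 mm in diameter and 40 mm tall, about 0.2 kg; origin at its centre (20 mm above what it stands on), z along its axis. Either end may be up. All tins are alike; absent ones read None.
- tin4: Plain aluminium sample tin with a closed lid, a squat cylinder 54 mm in diameter and 40 mm tall, about 0.2 kg; origin at its centre (20 mm above what it stands on), z along its axis. Either end may be up. All tins are alike; absent ones read None.
- cup: White plastic cup, 72 mm wide and 100 mm high, a bystander; origin under its base.
- carton: Small cardboard carton, 80 x 110 x 55 mm, a bystander; origin under its base.
There are look-alikes about, which are no part of the job. What is shaped like the tin4 but orange, pink or yellow is not meant.

How it is judged:
By the outcome, as a careful person would: the job done as asked, in the order asked, and still so for the second after the job is handed in, with the robot touching nothing.
Of tin1, tin2, tin3, tin4 only 2 to 4 are there at a start; the rules pass over those that are not, and their reading is None.
At some moment in a run one of tin1, tin2, tin3, tin4, batten may be knocked a few centimetres aside while the robot is not near it.
Once in a run the grip may slacken for a moment while it holds something.
It also fails if it takes over 210 s, if anything falls off the work surface, if the arm or the gripper's body presses on something with over 40 N, if the wrist force passes 120 N, or if a joint passes its speed limit or range.

## Working session

There is one attempt and no reset: what is moved stays moved. The work goes in short steps, Python scripts to look and compute and a tool call to move; the robot and the scene stay as the last step left them, time stands still between calls to the robot, and variables do not carry over. Pictures are saved under pics/ and viewed, at most 14 in all, crops included, and the job is handed in when it is done.

Besides the shell and the picture viewer there is one more tool, called after "Call:" as name(argument=value, ...) on one line, values as JSON. step_arm: Moves the arm, as the interface text tells. Scaled input: -1 to 1 covers 150 mm each way for a shift and 45 degrees each way for a turn. Its arguments: {"type":"object","properties":{"series":{"type":"array","items":{"type":"array","items":{"type":"array","items":{"type":"number","minimum":-1,"maximum":1}}}}},"required":["series"]}

```bash
mkdir -p pics; ls; cat > h.py <<'E'
from workcell import robot
import numpy as np, cv2
from scipy.spatial.transform import Rotation as R
def K(f): return np.array(f["intrinsics"])
def att(f):
    a=np.array(f["attitude"],float)
    return a if a.shape==(3,3) else R.from_quat(a).as_matrix()
def ray(f,u,v):
    d=att(f)@np.linalg.inv(K(f))@np.array([u,v,1.]); return np.array(f["eye"]),d/np.linalg.norm(d)
def onz(f,u,v,z):
    e,d=ray(f,u,v); return e+d*(z-e[2])/d[2]
def proj(f,p):
    c=K(f)@att(f).T@(np.array(p)-np.array(f["eye"])); return c[:2]/c[2]
def tri(f1,p1,f2,p2):
    A=[];b=[]
    for f,p in((f1,p1),(f2,p2)):
        e,d=ray(f,*p); M=np.eye(3)-np.outer(d,d); A.append(M);b.append(M@e)
    return np.linalg.lstsq(np.vstack(A),np.hstack(b),rcond=None)[0]
E
python3 - <<'E'
from h import *
for n in("scene","top"):
    f=robot.grab_frame(n); cv2.imwrite(f"pics/{n}0.png",f["frame"]); print(n,f["eye"],f["attitude"],f["intrinsics"])
    for t in "shaker tray_floor lock_pad lock_pivot switchbox isolator_tip isolator_hinge stow batten tin1 cup carton".split():
        print(t,[(np.round(o["point"],3).tolist(),round(o["confidence"],2)) for o in robot.landmark_of(n,t)])
s=robot.read_state(); print(s)
E
```

```text
pics
scene [1.12411955 0.25182916 0.84876768] [ 0.49860588  0.79464875 -0.28758367 -0.19292791] [[434.80710422   0.         315.44043599]
 [  0.         434.80710422 241.51697074]
 [  0.           0.           1.        ]]
shaker [([0.622, -0.003, 0.002], 0.81)]
tray_floor [([0.624, -0.006, 0.053], 0.86), ([0.467, 0.194, 0.015], 0.72)]
lock_pad [([0.597, -0.227, 0.134], 0.85), ([0.429, -0.357, 0.001], 0.35)]
lock_pivot [([0.692, -0.213, 0.077], 0.7)]
switchbox []
isolator_tip [([0.47, 0.36, 0.13], 0.66), ([0.44, 0.013, 0.02], 0.63), ([0.475, 0.108, 0.019], 0.41)]
isolator_hinge [([0.426, 0.351, 0.068], 0.84), ([0.469, 0.361, 0.13], 0.58), ([0.43, -0.356, 0.002], 0.58)]
stow [([0.43, -0.357, 0.0], 0.88)]
batten [([0.608, 0.028, 0.073], 0.74)]
tin1 [([0.598, 0.222, 0.02], 0.88), ([0.467, 0.191, 0.018], 0.87), ([0.476, 0.107, 0.019], 0.85), ([0.351, 0.236, 0.024], 0.74), ([0.429, -0.064, 0.021], 0.72), ([0.363, 0.135, 0.018], 0.72), ([0.439, 0.014, 0.02], 0.66)]
cup [([0.621, -0.382, 0.006], 0.86)]
carton [([0.67, 0.379, -0.001], 0.92), ([0.626, -0.009, 0.057], 0.4)]
top [0.42010193 0.0
[... 902 characters left out ...]
, -0.213, 0.077], 0.59)]
{'t': 1.3, 'joints': array([ 1.08971020e+00,  1.80825844e-01,  1.60696309e+00, -2.62505683e-05,
        1.35377996e+00, -2.06310625e-01]), 'dq': array([-0.00012553,  0.00055273, -0.00091906, -0.00280853, -0.00046258,
        0.00026512]), 'joint_torque': array([ 1.69396593e-03, -4.33816338e+01, -3.42181098e+01,  7.04559521e-02,
        3.07454844e-02, -2.71547998e-05]), 'ee_pos': array([0.15602864, 0.55346204, 0.23871778]), 'ee_rot': array([1.36953152e-01, 9.90577525e-01, 6.86546929e-06, 1.60708257e-05]), 'force': array([-0.33142555, -0.06180419,  0.09241136]), 'moment': array([ 0.01421636, -0.02012803,  0.02039859]), 'finger_force': 0.0, 'width': 0.0881456258095049}
```

View pics/top0.png

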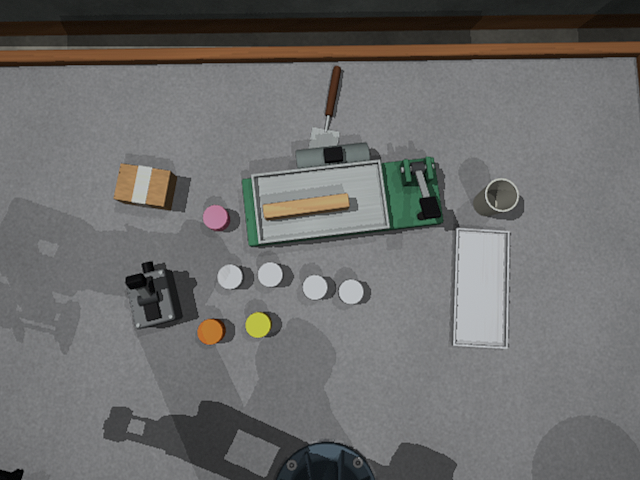

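View pics/scene0.png

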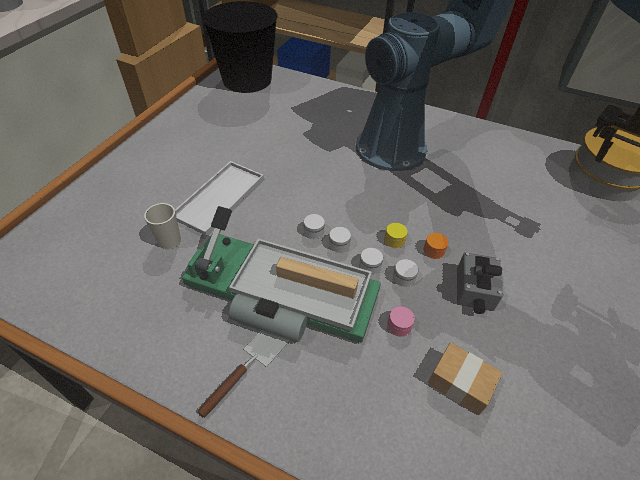

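The top view shows the bench around (315,200), batten at (305,206), isolator box at (150,295), stow at (481,288), cup (502,195) and carton (145,186). Tin-shaped objects are plain at (230,277), (270,274), (315,287), (351,291); pink (216,217), orange (210,331), yellow (258,324). The four plain aluminium ones fit and the coloured ones are look-alikes. I'll confirm that in a crop and measure.

```bash
cat >> h.py <<'E'
def rect(f,mask,z):
    m=mask.astype(np.uint8); c=max(cv2.findContours(m,0,1)[0],key=cv2.contourArea).reshape(-1,2)
    w=np.array([onz(f,u,v,z)[:2] for u,v in c],np.float32)*1000
    (x,y),(a,b),th=cv2.minAreaRect(w)
    return round(x),round(y),round(a),round(b),round(th,1)
def top_edge_centroid(mask):
    ys,xs=np.nonzero(mask); return xs.mean(),ys.mean()
E
python3 - <<'E'
from h import *
F={n:robot.grab_frame(n) for n in("scene","top")}
f=F["top"]
cv2.imwrite("pics/crop1.png",cv2.resize(f["frame"][200:350,110:390],None,fx=2.8,fy=2.8,interpolation=2))
for t,z in(("batten",.095),("stow",.015),("switchbox",.065),("shaker",.042),("isolator",.13),("tray_floor",.067),("carton",.055)):
    for o in robot.outline_of("top",t)[:2]: print(t,round(o["confidence"],2),rect(f,o["pixels"],z))
C={}
for n in F:
    C[n]=[]
    for o in robot.outline_of(n,"tin1"):
        m=o["pixels"]; ys,xs=np.nonzero(m); bgr=np.median(F[n]["frame"][m],axis=0)
        # lid: bright part
        g=F[n]["frame"].max(2); 
        C[n].append((xs.mean(),ys.mean(),m.sum(),bgr)); 
        print(n,round(o["confidence"],2),C[n][-1], onz(F[n],xs.mean(),ys.mean(),.025).round(3))
# batten corners top by scene as well
o=robot.outline_of("scene","batten")[0]; ys,xs=np.nonzero(o["pixels"]); bs=(xs.mean(),ys.mean())
o=robot.outline_of("top","batten")[0]; ys,xs=np.nonzero(o["pixels"]); print("batten tri",tri(F["scene"],bs,F["top"],(xs.mean(),ys.mean())))
E
```

```text
batten 0.6 (605, 27, 36, 180, 6.4)
stow 0.82 (429, -352, 124, 260, 85.0)
switchbox 0.84 (436, 352, 132, 99, 13.1)
switchbox 0.45 (429, -335, 118, 247, 85.0)
shaker 0.56 (650, -48, 206, 429, 5.4)
shaker 0.15 (451, 391, 53, 41, 15.4)
isolator 0.8 (448, 360, 51, 39, 15.4)
isolator 0.29 (463, 178, 53, 47, 88.4)
tray_floor 0.93 (645, -48, 201, 420, 5.7)
carton 0.81 (665, 372, 127, 90, 78.4)
scene 0.92 (np.float64(339.1856540084388), np.float64(238.98101265822785), np.int64(474), array([183., 184., 184.])) [0.447 0.015 0.025]
scene 0.91 (np.float64(395.1644144144144), np.float64(234.94144144144144), np.int64(444), array([ 47., 179., 184.])) [0.371 0.137 0.025]
scene 0.86 (np.float64(313.51612903225805), np.float64(225.7247311827957), np.int64(465), array([175., 176., 175.])) [ 0.435 -0.062  0.025]
scene 0.85 (np.float64(370.94444444444446), np.float64(259.87860082304525), np.int64(486), array([185., 185., 185.])) [0.474 0.11  0.025]
scene 0.84 (np.float64(404.9760147601476), np.float64(272.58856088560884), np.int64(542), array([165. , 165.5, 166. ])) [0.474 0.196 0.025]
scene 0.75 (np.floa
[... 548 characters left out ...]
70.43035714285713), np.float64(275.15714285714284), np.int64(560), array([192., 189., 186.])) [0.469 0.109 0.025]
top 0.82 (np.float64(215.60940325497288), np.float64(218.1862567811935), np.int64(553), array([154., 127., 182.])) [0.597 0.228 0.025]
top 0.68 (np.float64(257.8724584103512), np.float64(324.6931608133087), np.int64(541), array([ 69., 188., 185.])) [0.363 0.138 0.025]
top 0.62 (np.float64(210.60664335664336), np.float64(331.256993006993), np.int64(572), array([ 50., 117., 180.])) [0.352 0.239 0.025]
top 0.58 (np.float64(230.75087719298244), np.float64(276.8578947368421), np.int64(570), array([189. , 187. , 184.5])) [0.467 0.195 0.025]
batten tri [0.60886773 0.02804991 0.07210074]
```

View pics/crop1.png

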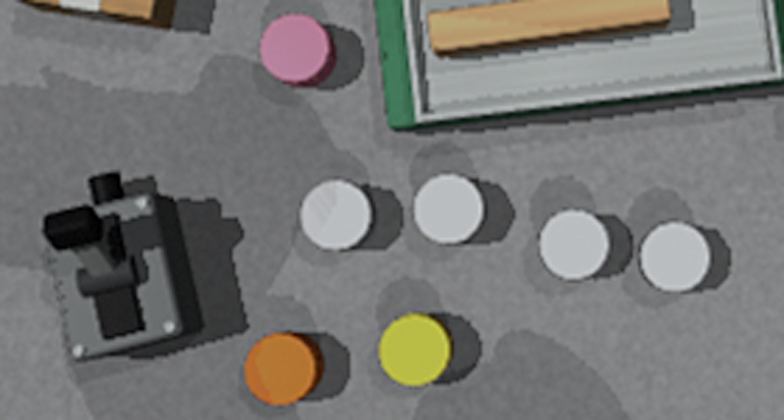

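The crop confirms that the four plain aluminium lids are tins A(.470,.193), B(.474,.106), C(.441,.012) and D(.428,-.063). The pink, orange and yellow ones are decoys. First I'll write a planner and move to the isolator.

```bash
cat >> h.py <<'E'
def fr(o,yaw,x,y):
    c,s=np.cos(np.radians(yaw)),np.sin(np.radians(yaw)); return [o[0]+c*x-s*y,o[1]+s*x+c*y]
BN=([.625,-.003],5.5); BX=([.427,.352],14.5); ST=([.430,-.357],-5.)
def yawy(): 
    y=R.from_quat(robot.read_state()["ee_rot"]).as_matrix()[:,1]; return np.degrees(np.arctan2(y[1],y[0]))
def plan(wps,start=None):
    """wps: (x,y,z,th,closure,maxstep m per row or 'n' idle rows); prints step rows, 8 a call"""
    s=robot.read_state(); p=np.array(s["ee_pos"]); th=yawy(); rows=[]
    if start is not None: p=np.array(start[:3]);th=start[3]
    for x,y,z,t,c,m in wps:
        if m is None or m>=1: rows+= [[0,0,0,0,c]]*int(m); continue
        g=np.array([x,y,z]); n=max(1,int(np.ceil(np.linalg.norm(g-p)/m-1e-6)),int(np.ceil(abs(t-th)/8.4-1e-6)))
        p0,t0=p.copy(),th
        for i in range(1,n+1):
            a=np.radians(th); Y=np.array([np.cos(a),np.sin(a),0]); Z=np.array([0,0,-1.]); X=np.cross(Y,Z)
            M=np.array([X,Y,Z]); d=np.round(M@(p0+(g-p0)*i/n-p)/.15,3); w=np.round(-(t0+(t-t0)*i/n-th)/45,3)
            rows.append([*map(float,d),float(w),c]); p=p+M.T@d*.15; th-=w*45
    for k in range(0,len(rows),8): print("[["+",".join(str(r).replace(" ","").replace("0.0,","0,") for r in rows[k:k+8])+"]]")
E
python3 - <<'E'
from h import *
a=fr(*BX,85,0); e=fr(*BX,4,0)
plan([(*a,.23,104.5,1,.045),(*a,.112,104.5,1,.04),(*e,.112,104.5,1,.012),(*fr(*BX,45,0),.112,104.5,1,.03),(*fr(*BX,45,0),.21,104.5,1,.045)])
E
```

```text
[[[-0.26,0.15,0,-0,1],[-0.259,0.151,0,-0.001,1],[-0.26,0.15,0,-0,1],[-0.26,0.15,0,-0,1],[-0.259,0.15,0,-0.001,1],[-0.26,0.15,0,-0,1],[-0.26,0.15,0,-0,1],[-0.26,0.149,0,-0.001,1]]]
[[[-0.26,0.15,0,-0,1],[-0.26,0.15,0,-0.001,1],[-0.26,0.149,0,0,1],[-0.26,0.15,0,-0,1],[-0.26,0.149,0,-0.001,1],[-0.26,0.149,0,0,1],[-0.26,0.15,0,-0,1],[-0.26,0.149,0,-0.001,1]]]
[[[-0.26,0.149,0.001,-0,1],[-0.261,0.149,-0,-0,1],[-0.26,0.149,-0,-0.001,1],[-0.26,0.149,-0,-0,1],[-0.261,0.149,-0,-0,1],[-0.26,0.149,-0,-0.001,1],[-0.261,0.148,-0,-0,1],[-0.26,0.149,-0,-0.001,1]]]
[[[-0.261,0.148,-0,0,1],[-0.26,0.149,-0,-0,1],[-0.261,0.148,-0,-0.001,1],[-0.261,0.148,-0,0,1],[-0.261,0.149,-0,-0,1],[-0.26,0.148,-0,-0.001,1],[-0.261,0.148,-0,-0,1],[-0.261,0.148,-0,-0,1]]]
[[[-0.261,0.148,0,-0.001,1],[-0.261,0.148,0,-0,1],[-0.261,0.148,0,-0,1],[-0.261,0.148,0,-0.001,1],[-0.261,0.147,0,-0,1],[-0.261,0.148,0,-0,1],[-0.261,0.147,0,-0.001,1],[-0.261,0.148,0,-0,1]]]
[[[-0.262,0.147,0,-0.001,1],[-0.261,0.147,0,0,1],[-0.261,0.148,0,-0,1],[-0.262,0.147,0,-0.001,1],[-0.261,0.147,0,0,1],[-0.261,0.147,0,-0,1],[-0.262,0.147,0,-0.0
[... 28230 characters left out ...]
-0,-0,1],[-0.2,-0,-0,-0,1],[-0.2,-0,-0,-0,1],[-0.2,-0,-0,-0,1],[-0.2,-0,-0,-0,1]]]
[[[-0.2,-0,-0,-0,1],[-0.2,-0,-0,-0,1],[-0.2,-0,-0,-0,1],[-0.2,0,-0,-0,1],[-0.2,0,-0,-0,1],[-0.199,0,-0,-0,1],[-0.2,0,-0,-0,1],[-0.2,0,-0,-0,1]]]
[[[-0.2,0,-0,-0,1],[-0.2,0,-0,-0,1],[-0.2,0,-0,-0,1],[-0.2,0,-0,-0,1],[-0.2,0,-0,-0,1],[-0.2,0,-0,-0,1],[-0.2,0,-0,-0,1],[-0.2,0,-0,-0,1]]]
[[[-0.2,0,-0,-0,1],[-0.2,0,-0,-0,1],[-0.2,0,-0,-0,1],[-0.2,0,-0,-0,1],[-0.2,0,-0,-0,1],[-0.2,0,-0,-0,1],[-0.2,0,-0,-0,1],[-0.2,0,-0,-0,1]]]
[[[-0.2,0,-0,-0,1],[-0.199,0,-0,-0,1],[-0.2,0,-0,-0,1],[-0.2,0,-0,-0,1],[-0.2,0,-0,-0,1],[-0.2,0,-0,-0,1],[-0.2,0.001,-0,-0,1],[-0,-0,-0.218,-0,1]]]
[[[-0,-0,-0.218,-0,1],[-0,-0,-0.218,-0,1]]]
```

The waypoints were in mm, so the plan came out wrong. I'll fix the scale and compress the output.

```bash
sed -i 's/c,s=np.cos(np.radians(yaw))/x,y=x\/1000,y\/1000; c,s=np.cos(np.radians(yaw))/; s/np.round(M@(p0+(g-p0)\*i\/n-p)\/.15,3)/np.round(M@(p0+(g-p0)*i\/n-p)\/.15,3)+0./; s/t-th)\/45,3)/-th)\/45,3)/; s/    for k in range(0,len(rows),8)/    assert len(rows)<90,len(rows)\n    for k in range(0,len(rows),8)/' h.py; sed -i 's/\*i\/n-th)\/45,3)/*i\/n-th)\/45,3)+0./' h.py
cat > p.py <<'E'
from h import *
E
python3 - <<'E'
from h import *
a=fr(*BX,85,0); e=fr(*BX,4,0)
plan([(*a,.23,104.5,1,.045),(*a,.112,104.5,1,.04),(*e,.112,104.5,1,.012),(*fr(*BX,45,0),.112,104.5,1,.03),(*fr(*BX,45,0),.21,104.5,1,.045)])
E
```

```text
[[[-0.288,-0.057,0.006,-0.075,1],[-0.284,-0.075,0.007,-0.074,1],[-0.28,-0.09,0.006,-0.075,1],[-0.273,-0.107,0.007,-0.075,1],[-0.267,-0.123,0.006,-0.074,1],[-0.259,-0.138,0.007,-0.075,1],[-0.251,-0.154,0.006,-0.075,1],[-0.241,-0.167,0.007,-0.074,1]]]
[[[-0.231,-0.182,0.006,-0.075,1],[0,0,0.262,0,1],[0,0,0.263,0,1],[0,0,0.262,0,1],[0.077,0,0,0,1],[0.077,0,0,0,1],[0.077,0,0,0,1],[0.078,0,0,0,1]]]
[[[0.077,0,0,0,1],[0.077,0,0,0,1],[0.077,0,0,0,1],[-0.137,0,0,0,1],[-0.136,0,0,0,1],[0,0,-0.218,0,1],[0,0,-0.218,0,1],[0,0,-0.218,0,1]]]
```

Call:
step_arm(series=[[[-0.288,-0.057,0.006,-0.075,1],[-0.284,-0.075,0.007,-0.074,1],[-0.28,-0.09,0.006,-0.075,1],[-0.273,-0.107,0.007,-0.075,1],[-0.267,-0.123,0.006,-0.074,1],[-0.259,-0.138,0.007,-0.075,1],[-0.251,-0.154,0.006,-0.075,1],[-0.241,-0.167,0.007,-0.074,1]]])

```text
t: 2.75
ee_pos: [0.4716, 0.3923, 0.231]
ee_rot: [-0.098, 0.995, 0.0, 0.0]
force: [0.8, 0.9, 0.6]
width: 0.0263
finger_force: 0.0
```

Call:
step_arm(series=[[[-0.231,-0.182,0.006,-0.075,1],[0,0,0,0,1],[0,0,0,0,1]]])

```text
t: 3.05
ee_pos: [0.5098, 0.3725, 0.2295]
ee_rot: [-0.125, 0.992, 0.0, -0.001]
force: [-0.5, 0.3, 0.5]
width: 0.0023
finger_force: 0.0
```

Call:
step_arm(series=[[[0,0,0.262,0,1],[0,0,0.263,0,1],[0,0,0.262,0,1],[0.077,0,0,0,1],[0.077,0,0,0,1],[0.077,0,0,0,1],[0.077,0,0,0,1],[0.077,0,0,0,1]]])

```text
t: 3.85
ee_pos: [0.4569, 0.3611, 0.1183]
ee_rot: [-0.126, 0.992, 0.002, 0.006]
force: [2.4, 1.0, 2.5]
width: 0.0005
finger_force: 1.5
```

Call:
step_arm(series=[[[0.077,0,0,0,1],[0.077,0,0,0,1],[0,0,0,0,1]]])

```text
t: 4.15
ee_pos: [0.4287, 0.3527, 0.1122]
ee_rot: [-0.127, 0.992, -0.0, -0.001]
force: [-0.6, -0.2, -0.2]
width: 0.0005
finger_force: 0.0
```

Call:
step_arm(series=[[[-0.14,0,0,0,1],[-0.14,0,0,0,1],[0,0,-0.22,0,1],[0,0,-0.22,0,1],[0,0,-0.22,0,1],[0,0,0,0,1]]])

```text
t: 4.75
ee_pos: [0.474, 0.3648, 0.2161]
ee_rot: [-0.126, 0.992, 0.001, 0.004]
force: [0.2, 0.1, 0.9]
width: 0.0002
finger_force: 0.0
```

```bash
cat >> h.py <<'E'
def look(names,cams=("top","scene")):
    for n in cams:
        robot.grab_frame(n)
        for t in names: print(n,t,[(np.round(o["point"],3).tolist(),round(o["confidence"],2)) for o in robot.landmark_of(n,t) if o["confidence"]>.4])
E
python3 - <<'E'
from h import *
look(["isolator_tip","batten"]); s=robot.read_state(); print(s["ee_pos"],yawy())
f=robot.grab_frame("top")
for o in robot.outline_of("top","batten")[:1]: print(rect(f,o["pixels"],.095))
E
```

```text
top isolator_tip [([0.39, 0.346, 0.128], 0.78)]
top batten [([0.609, 0.027, 0.076], 0.95), ([0.47, 0.104, 0.023], 0.74), ([0.427, 0.353, 0.0], 0.51)]
scene isolator_tip [([0.392, 0.342, 0.13], 0.66)]
scene batten [([0.61, 0.027, 0.072], 0.89)]
[0.4706664  0.36303443 0.20907699] 104.49461957315586
(604, 29, 38, 180, 6.9)
```

```bash
python3 - <<'E'
from h import *
b=[.609,.027]
plan([(*b,.15,7,-.25,.045),(*b,.15,7,-.25,2),(*b,.07,7,-.25,.03),(0,0,0,0,1,5)])
E
```

```text
[[[-0.027,-0.2,0.033,0.181,-0.25],[-0.056,-0.194,0.033,0.18,-0.25],[-0.082,-0.184,0.033,0.181,-0.25],[-0.108,-0.171,0.033,0.18,-0.25],[-0.131,-0.154,0.033,0.181,-0.25],[-0.151,-0.134,0.033,0.18,-0.25],[-0.168,-0.111,0.034,0.181,-0.25],[-0.183,-0.087,0.033,0.18,-0.25]]]
[[[-0.192,-0.059,0.033,0.181,-0.25],[-0.2,-0.032,0.033,0.18,-0.25],[-0.202,-0.003,0.033,0.181,-0.25],[-0.2,0.025,0.033,0.181,-0.25],[0,0,0,0,-0.25],[0,0,0,0,-0.25],[0,0,0.178,0,-0.25],[0,0,0.177,0,-0.25]]]
[[[0,0,0.178,0,-0.25],[0,0,0,0,1],[0,0,0,0,1],[0,0,0,0,1],[0,0,0,0,1],[0,0,0,0,1]]]
```

Call:
step_arm(series=[[[-0.027,-0.2,0.033,0.181,-0.25],[-0.056,-0.194,0.033,0.18,-0.25],[-0.082,-0.184,0.033,0.181,-0.25],[-0.108,-0.171,0.033,0.18,-0.25],[-0.131,-0.154,0.033,0.181,-0.25],[-0.151,-0.134,0.033,0.18,-0.25],[-0.168,-0.111,0.034,0.181,-0.25],[-0.183,-0.087,0.033,0.18,-0.25]]])

```text
t: 5.95
ee_pos: [0.5636, 0.1382, 0.1703]
ee_rot: [0.429, 0.903, -0.0, -0.001]
force: [0.7, 0.2, 0.3]
width: 0.055
finger_force: 0.0
```

Call:
step_arm(series=[[[-0.192,-0.059,0.033,0.181,-0.25],[-0.2,-0.032,0.033,0.18,-0.25],[-0.202,-0.003,0.033,0.181,-0.25],[-0.2,0.025,0.033,0.181,-0.25],[0,0,0,0,-0.25],[0,0,0,0,-0.25]]])

```text
t: 6.55
ee_pos: [0.6092, 0.027, 0.1506]
ee_rot: [0.663, 0.749, -0.0, -0.001]
force: [0.4, -0.2, 0.2]
width: 0.0553
finger_force: 0.0
```

Call:
step_arm(series=[[[0,0,0.178,0,-0.25],[0,0,0.177,0,-0.25],[0,0,0.178,0,-0.25],[0,0,0,0,1],[0,0,0,0,1],[0,0,0,0,1],[0,0,0,0,1],[0,0,0,0,1]]])

```text
t: 7.35
ee_pos: [0.6108, 0.0276, 0.0734]
ee_rot: [0.663, 0.749, 0.001, 0.001]
force: [-1.7, 2.9, 5.7]
width: 0.0301
finger_force: 30.0
```

```bash
python3 - <<'E'
from h import *
s=robot.read_state(); print(s["ee_pos"],yawy(),s["width"],s["finger_force"],s["force"])
x,y,_=s["ee_pos"]; t=yawy(); st=[.431,-.357]
plan([(x,y,.25,t,1,.04),(*st,.25,85,1,.045),(0,0,0,0,1,3)])
E
```

```text
[0.61078542 0.02763466 0.07335836] 6.9988069716343775 0.030074756573204523 29.958258115220815 [-1.67490667  2.89692517  5.69264765]
[[[0,0,-0.236,0,1],[0,0,-0.235,0,1],[0,0,-0.236,0,1],[0,0,-0.235,0,1],[0,0,-0.236,0,1],[-0.24,-0.15,0,-0.173,1],[-0.217,-0.182,0,-0.174,1],[-0.191,-0.209,0,-0.173,1]]]
[[[-0.16,-0.233,0,-0.173,1],[-0.128,-0.253,0,-0.174,1],[-0.092,-0.267,0,-0.173,1],[-0.054,-0.278,0,-0.173,1],[-0.017,-0.283,0,-0.174,1],[0.022,-0.282,0,-0.173,1],[0.06,-0.277,0,-0.173,1],[0,0,0,0,1]]]
[[[0,0,0,0,1],[0,0,0,0,1]]]
```

Call:
step_arm(series=[[[0,0,-0.236,0,1],[0,0,-0.235,0,1],[0,0,-0.236,0,1],[0,0,-0.235,0,1],[0,0,-0.236,0,1],[-0.24,-0.15,0,-0.173,1],[-0.217,-0.182,0,-0.174,1],[-0.191,-0.209,0,-0.173,1]]])

```text
t: 8.15
ee_pos: [0.555, -0.089, 0.2489]
ee_rot: [0.494, 0.869, -0.0, 0.001]
force: [-0.0, -0.4, -1.2]
width: 0.0298
finger_force: 30.0
```

Call:
step_arm(series=[[[-0.16,-0.233,0,-0.173,1],[-0.128,-0.253,0,-0.174,1],[-0.092,-0.267,0,-0.173,1],[-0.054,-0.278,0,-0.173,1],[-0.017,-0.283,0,-0.174,1],[0.022,-0.282,0,-0.173,1],[0.06,-0.277,0,-0.173,1],[0,0,0,0,1]]])

```text
t: 8.95
ee_pos: [0.4273, -0.3617, 0.2485]
ee_rot: [0.044, 0.999, -0.001, -0.0]
force: [0.5, -0.3, -1.8]
width: 0.03
finger_force: 30.0
```

Call:
step_arm(series=[[[0,0,0,0,1],[0,0,0,0,1]]])

```text
t: 9.15
ee_pos: [0.43, -0.3564, 0.2482]
ee_rot: [0.044, 0.999, 0.0, 0.0]
force: [-0.5, -0.3, -0.6]
width: 0.0297
finger_force: 30.0
```

```bash
python3 - <<'E'
from h import *
s=robot.read_state(); print(s["ee_pos"],yawy(),s["width"],s["finger_force"],s["force"])
look(["batten"])
for n in("top","scene"): 
    f=robot.grab_frame(n); cv2.imwrite(f"pics/h_{n}.png",f["frame"])
a,b=cv2.imread("pics/h_top.png"),cv2.imread("pics/h_scene.png")
cv2.imwrite("pics/h.png",np.hstack([a[180:420,380:640],b[60:300,100:360]]))
plan([(.431,-.357,.021,85,1,.04),(0,0,0,0,1,1)])
E
```

```text
[ 0.42999983 -0.35644557  0.24819746] 84.91413819000988 0.02972520638740382 29.967155316844583 [-0.47066907 -0.29894805 -0.63002574]
top batten [([0.428, -0.359, 0.252], 0.82)]
scene batten [([0.431, -0.356, 0.252], 0.61)]
[[[-0.001,0,0.252,0,1],[-0.001,-0.001,0.253,0,1],[-0.001,0,0.252,0,1],[-0.001,-0.001,0.253,0,1],[0,0,0.252,0.001,1],[-0.001,-0.001,0.253,0,1],[0,0,0,0,1]]]
```

View pics/h.png

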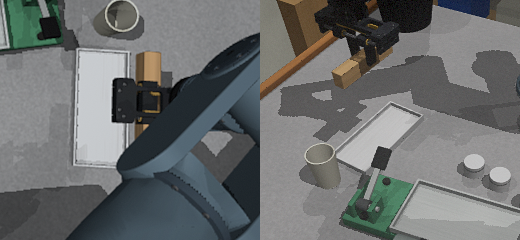

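The batten is held level over the stow, parallel to it. Lowering it now.

Call:
step_arm(series=[[[0,0,0.25,0,1],[0,0,0.25,0,1],[0,0,0.25,0,1],[0,0,0.25,0,1],[0,0,0.25,0,1],[0,0,0.15,0,1],[0,0,0.08,0,1],[0,0,0,0,1]]])

```text
t: 10.25
ee_pos: [0.4292, -0.3562, 0.0247]
ee_rot: [0.044, 0.999, 0.001, -0.001]
force: [-0.5, -0.1, -1.5]
width: 0.0295
finger_force: 30.0
```

Call:
step_arm(series=[[[0,0,0,0,-0.25],[0,0,0,0,-0.25],[0,0,0,0,-0.25],[0,0,-0.25,0,-0.25],[0,0,-0.25,0,-0.25],[0,0,-0.25,0,-0.25],[0,0,-0.25,0,-0.25],[0,0,0,0,-0.25]]])

```text
t: 11.05
ee_pos: [0.4324, -0.3604, 0.1836]
ee_rot: [0.044, 0.999, -0.005, 0.004]
force: [0.2, -0.7, 0.3]
width: 0.0551
finger_force: 0.0
```

```bash
python3 - <<'E'
from h import *
s=robot.read_state(); print(s["t"],s["ee_pos"],yawy(),s["width"])
look(["batten","tin1"])
D=[.428,-.063]
t=5.5
plan([(*D,.12,t,-.6,.045),(0,0,0,0,-.6,2)])
E
```

```text
11.05 [ 0.43238591 -0.36043927  0.18356831] 84.97333672231163 0.05508182814697882
top batten [([0.432, -0.359, 0.027], 0.82), ([0.425, 0.355, -0.001], 0.56)]
top tin1 [([0.355, 0.236, 0.021], 0.97), ([0.366, 0.134, 0.022], 0.96), ([0.469, 0.189, 0.022], 0.95), ([0.474, 0.106, 0.022], 0.85), ([0.428, -0.068, 0.023], 0.71), ([0.446, 0.006, 0.022], 0.69), ([0.601, 0.22, 0.018], 0.6)]
scene batten [([0.432, -0.356, 0.025], 0.78), ([0.428, 0.355, -0.003], 0.7)]
scene tin1 [([0.439, 0.013, 0.02], 0.94), ([0.431, -0.064, 0.021], 0.93), ([0.352, 0.235, 0.022], 0.87), ([0.363, 0.14, 0.02], 0.86), ([0.466, 0.193, 0.019], 0.79), ([0.472, 0.104, 0.016], 0.72), ([0.597, 0.226, 0.02], 0.58)]
[[[0.018,0.195,0.036,0.177,-0.6],[0.045,0.19,0.037,0.176,-0.6],[0.07,0.183,0.036,0.177,-0.6],[0.095,0.171,0.037,0.176,-0.6],[0.118,0.156,0.036,0.177,-0.6],[0.139,0.138,0.037,0.176,-0.6],[0.156,0.118,0.036,0.177,-0.6],[0.171,0.096,0.037,0.177,-0.6]]]
[[[0.182,0.07,0.036,0.176,-0.6],[0.191,0.045,0.037,0.177,-0.6],[0,0,0,0,-0.6],[0,0,0,0,-0.6]]]
```

Call:
step_arm(series=[[[0.018,0.195,0.036,0.177,-0.6],[0.045,0.19,0.037,0.176,-0.6],[0.07,0.183,0.036,0.177,-0.6],[0.095,0.171,0.037,0.176,-0.6],[0.118,0.156,0.036,0.177,-0.6],[0.139,0.138,0.037,0.176,-0.6],[0.156,0.118,0.036,0.177,-0.6],[0.171,0.096,0.037,0.177,-0.6]]])

```text
t: 12.15
ee_pos: [0.428, -0.1208, 0.1311]
ee_rot: [0.566, 0.824, -0.0, -0.001]
force: [0.5, -0.1, -0.2]
width: 0.0708
finger_force: 0.0
```

Call:
step_arm(series=[[[0.182,0.07,0.036,0.176,-0.6],[0.191,0.045,0.037,0.177,-0.6],[0,0,0,0,-0.6],[0,0,0,0,-0.6],[0,0,0,0,-0.6]]])

```text
t: 12.65
ee_pos: [0.4287, -0.0645, 0.1213]
ee_rot: [0.672, 0.741, -0.0, 0.0]
force: [0.3, -0.1, 0.1]
width: 0.0708
finger_force: 0.0
```

```bash
cat >> h.py <<'E'
T=[(.469,.192),(.474,.105),(.441,.011),(.429,-.065)]
Y=[95,32,-32,-95]
def tin(i,nxt=None,src=None,z=.015,t=5.5):
    s=robot.read_state(); print(s["t"],s["ee_pos"].round(4),round(yawy(),1),s["width"])
    src=src or T[i]; q=fr(*BN,0,Y[i])
    plan([(*src,z,t,-.6,.035),(0,0,0,0,-.6,1),(0,0,0,0,1,4),(*src,.155,t,1,.04),(0,0,0,0,1,1)])
    print("place"); plan([(*q,.155,t,1,.045),(0,0,0,0,1,2),(*q,.0725,t,1,.03),(0,0,0,0,1,2),(0,0,0,0,-.6,3),(*q,.155,t,-.6,.04)]+([(*nxt,.12,t,-.6,.045),(0,0,0,0,-.6,2)] if nxt else []),(*src,.155,t))
E
python3 - <<'E'
from h import *
look(["tin1"],("top",)); tin(3,T[2])
E
```

```text
top tin1 [([0.6, 0.219, 0.019], 0.96), ([0.367, 0.135, 0.021], 0.76), ([0.354, 0.239, 0.022], 0.75), ([0.472, 0.107, 0.023], 0.71), ([0.444, 0.008, 0.022], 0.65)]
12.75 [ 0.4288 -0.0647  0.1215] 5.5 0.0704998918369715
[[[-0.001,0,0.177,0,-0.6],[0,0.001,0.178,0,-0.6],[-0.001,0,0.177,0,-0.6],[0,0,0.178,0,-0.6],[0,0,0,0,-0.6],[0,0,0,0,1],[0,0,0,0,1],[0,0,0,0,1]]]
[[[0,0,0,0,1],[0,0,-0.233,0,1],[0,0,-0.234,0,1],[0,0,-0.233,0,1],[0,0,-0.233,0,1],[0,0,0,0,1]]]
place
[[[-0.069,0.268,0,0,1],[-0.07,0.268,0,0,1],[-0.069,0.268,0,0,1],[-0.07,0.268,0,0,1],[-0.069,0.268,0,0,1],[0,0,0,0,1],[0,0,0,0,1],[0,0,0.183,0,1]]]
[[[0,0,0.184,0,1],[0,0,0.183,0,1],[0,0,0,0,1],[0,0,0,0,1],[0,0,0,0,-0.6],[0,0,0,0,-0.6],[0,0,0,0,-0.6],[0,0,-0.183,0,-0.6]]]
[[[0,0,-0.184,0,-0.6],[0,0,-0.183,0,-0.6],[0.169,-0.242,0.047,0,-0.6],[0.168,-0.243,0.046,0,-0.6],[0.169,-0.242,0.047,0,-0.6],[0.169,-0.242,0.047,0,-0.6],[0.169,-0.243,0.046,0,-0.6],[0,0,0,0,-0.6]]]
[[[0,0,0,0,-0.6]]]
```

Call:
step_arm(series=[[[0,0,0.177,0,-0.6],[0,0,0.178,0,-0.6],[0,0,0.177,0,-0.6],[0,0,0.178,0,-0.6],[0,0,0,0,-0.6],[0,0,0,0,1],[0,0,0,0,1],[0,0,0,0,1]]])

```text
t: 13.55
ee_pos: [0.4298, -0.0644, 0.0163]
ee_rot: [0.672, 0.74, 0.0, 0.001]
force: [0.2, -0.5, 1.3]
width: 0.0531
finger_force: 30.0
```

Call:
step_arm(series=[[[0,0,0,0,1],[0,0,-0.233,0,1],[0,0,-0.234,0,1],[0,0,-0.233,0,1],[0,0,-0.233,0,1],[0,0,0,0,1]]])

```text
t: 14.15
ee_pos: [0.4317, -0.0649, 0.1599]
ee_rot: [0.672, 0.74, 0.002, 0.005]
force: [-0.6, -0.7, -1.2]
width: 0.0536
finger_force: 30.0
```

```bash
python3 - <<'E'
from h import *
s=robot.read_state(); print(s["ee_pos"].round(4),s["width"],s["finger_force"])
look(["tin1","tray_floor"])
E
```

```text
[ 0.4317 -0.0649  0.1599] 0.05364346216353395 29.999391697347164
top tin1 [([0.472, 0.106, 0.022], 0.97), ([0.364, 0.134, 0.02], 0.97), ([0.599, 0.222, 0.017], 0.94), ([0.357, 0.238, 0.019], 0.89), ([0.443, 0.009, 0.019], 0.84), ([0.468, 0.191, 0.023], 0.65)]
top tray_floor [([0.626, -0.001, 0.059], 0.59)]
scene tin1 [([0.466, 0.195, 0.018], 0.96), ([0.364, 0.14, 0.018], 0.89), ([0.475, 0.107, 0.017], 0.88), ([0.354, 0.234, 0.022], 0.87), ([0.598, 0.222, 0.021], 0.83), ([0.439, 0.011, 0.021], 0.81), ([0.428, -0.06, 0.159], 0.71), ([0.693, -0.213, 0.077], 0.52)]
scene tray_floor [([0.627, -0.007, 0.056], 0.93)]
```

Call:
step_arm(series=[[[-0.069,0.268,0,0,1],[-0.07,0.268,0,0,1],[-0.069,0.268,0,0,1],[-0.07,0.268,0,0,1],[-0.069,0.268,0,0,1],[0,0,0,0,1],[0,0,0,0,1],[0,0,0.183,0,1]]])

```text
t: 15.25
ee_pos: [0.635, -0.0967, 0.1298]
ee_rot: [0.672, 0.74, 0.001, 0.002]
force: [0.7, 0.5, -1.2]
width: 0.0536
finger_force: 30.0
```

Call:
step_arm(series=[[[0,0,0.184,0,1],[0,0,0.183,0,1],[0,0,0,0,1],[0,0,0,0,1],[0,0,0,0,-0.6],[0,0,0,0,-0.6],[0,0,0,0,-0.6],[0,0,-0.183,0,-0.6]]])

```text
t: 16.05
ee_pos: [0.6309, -0.0954, 0.0968]
ee_rot: [0.672, 0.74, -0.001, -0.003]
force: [0.0, 0.5, 0.2]
width: 0.0708
finger_force: 0.0
```

Call:
step_arm(series=[[[0,0,-0.184,0,-0.6],[0,0,-0.183,0,-0.6],[0.169,-0.242,0.047,0,-0.6],[0.168,-0.243,0.046,0,-0.6],[0.169,-0.242,0.047,0,-0.6],[0.169,-0.242,0.047,0,-0.6],[0.169,-0.243,0.046,0,-0.6],[0,0,0,0,-0.6]]])

```text
t: 16.85
ee_pos: [0.434, 0.0154, 0.1176]
ee_rot: [0.672, 0.741, -0.002, -0.003]
force: [-0.2, -0.3, -0.1]
width: 0.0708
finger_force: 0.0
```

Call:
step_arm(series=[[[0,0,0,0,-0.6],[0,0,0,0,-0.6]]])

```text
t: 17.05
ee_pos: [0.4423, 0.0117, 0.1211]
ee_rot: [0.672, 0.74, 0.001, 0.001]
force: [1.4, -0.1, 0.1]
width: 0.0706
finger_force: 0.0
```

```bash
python3 - <<'E'
from h import *
look(["tin1"]); print(fr(*BN,0,-95)); tin(2,T[1])
E
```

```text
top tin1 [([0.637, -0.102, 0.077], 0.84), ([0.468, 0.192, 0.021], 0.66), ([0.473, 0.106, 0.025], 0.61), ([0.6, 0.22, 0.019], 0.59), ([0.428, 0.356, 0.066], 0.57), ([0.367, 0.133, 0.021], 0.44)]
scene tin1 [([0.44, 0.015, 0.019], 0.97), ([0.631, -0.096, 0.074], 0.95), ([0.362, 0.137, 0.019], 0.85), ([0.474, 0.106, 0.019], 0.72), ([0.468, 0.195, 0.018], 0.64), ([0.6, 0.222, 0.02], 0.61), ([0.348, 0.234, 0.023], 0.58), ([0.433, -0.354, -0.001], 0.55)]
[np.float64(0.6341053464894213), np.float64(-0.09756263884488199)]
17.25 [0.4416 0.0117 0.1203] 5.5 0.0706663979588405
[[[-0.001,-0.001,0.175,0,-0.6],[-0.001,-0.001,0.176,-0.001,-0.6],[-0.001,-0.002,0.175,0,-0.6],[-0.001,-0.001,0.176,0,-0.6],[0,0,0,0,-0.6],[0,0,0,0,1],[0,0,0,0,1],[0,0,0,0,1]]]
[[[0,0,0,0,1],[0,0,-0.233,0,1],[0,0,-0.234,0,1],[0,0,-0.233,0,1],[0,0,-0.233,0,1],[0,0,0,0,1]]]
place
[[[-0.085,0.242,0,0,1],[-0.085,0.243,0,0,1],[-0.084,0.242,0,0,1],[-0.085,0.243,0,0,1],[-0.085,0.242,0,0,1],[0,0,0,0,1],[0,0,0,0,1],[0,0,0.183,0,1]]]
[[[0,0,0.184,0,1],[0,0,0.183,0,1],[0,0,0,0,1],[0,0,0,0,1],[0,0,0,0,-0.6],[0,0,0,0,-0.6],[0,0,0,0,-0.6],[0,0,-0.183,0,-0.6]]]
[[[0,0,-0.184,0,-0.6],[0,0,-0.183,0,-0.6],[0.205,-0.187,0.047,0,-0.6],[0.206,-0.186,0.046,0,-0.6],[0.205,-0.187,0.047,0,-0.6],[0.205,-0.186,0.047,0,-0.6],[0.206,-0.187,0.046,0,-0.6],[0,0,0,0,-0.6]]]
[[[0,0,0,0,-0.6]]]
```

Call:
step_arm(series=[[[0,0,0.175,0,-0.6],[-0.002,-0.002,0.176,0,-0.6],[-0.001,-0.002,0.175,0,-0.6],[0,0,0.176,0,-0.6],[0,0,0,0,-0.6],[0,0,0,0,1],[0,0,0,0,1],[0,0,0,0,1]]])

```text
t: 18.05
ee_pos: [0.4413, 0.0115, 0.016]
ee_rot: [0.672, 0.74, 0.001, 0.001]
force: [-0.5, 0.1, 1.2]
width: 0.0528
finger_force: 30.0
```

Call:
step_arm(series=[[[0,0,0,0,1],[0,0,-0.233,0,1],[0,0,-0.234,0,1],[0,0,-0.233,0,1],[0,0,-0.233,0,1],[0,0,0,0,1]]])

```text
t: 18.65
ee_pos: [0.4433, 0.0112, 0.1597]
ee_rot: [0.672, 0.74, 0.002, 0.004]
force: [1.0, -0.7, -1.2]
width: 0.0532
finger_force: 30.0
```

Call:
step_arm(series=[[[-0.085,0.242,0,0,1],[-0.085,0.243,0,0,1],[-0.084,0.242,0,0,1],[-0.085,0.243,0,0,1],[-0.085,0.242,0,0,1],[0,0,0,0,1],[0,0,0,0,1]]])

```text
t: 19.35
ee_pos: [0.6261, -0.0339, 0.1524]
ee_rot: [0.672, 0.74, -0.001, -0.002]
force: [-1.0, 0.5, -2.4]
width: 0.0533
finger_force: 30.0
```

```bash
python3 - <<'E'
from h import *
print(fr(*BN,0,-32)); look(["tin1"],("scene",))
E
```

```text
[np.float64(0.6280670640806472), np.float64(-0.03485267834774973)]
scene tin1 [([0.467, 0.194, 0.016], 0.84), ([0.362, 0.14, 0.021], 0.82), ([0.349, 0.23, 0.022], 0.78), ([0.634, -0.097, 0.078], 0.77), ([0.473, 0.108, 0.018], 0.68), ([0.626, -0.031, 0.156], 0.65), ([0.601, 0.222, 0.022], 0.55)]
```

Call:
step_arm(series=[[[0,0,0.183,0,1],[0,0,0.184,0,1],[0,0,0.183,0,1],[0,0,0,0,1],[0,0,0,0,1],[0,0,0,0,-0.6],[0,0,0,0,-0.6],[0,0,0,0,-0.6]]])

```text
t: 20.25
ee_pos: [0.6275, -0.0342, 0.0732]
ee_rot: [0.672, 0.74, 0.0, 0.001]
force: [0.7, 0.1, 0.3]
width: 0.0705
finger_force: 0.0
```

Call:
step_arm(series=[[[0,0,-0.183,0,-0.6],[0,0,-0.184,0,-0.6],[0,0,-0.183,0,-0.6],[0.205,-0.187,0.047,0,-0.6],[0.206,-0.186,0.046,0,-0.6],[0.205,-0.187,0.047,0,-0.6],[0.205,-0.186,0.047,0,-0.6],[0.206,-0.187,0.046,0,-0.6]]])

```text
t: 21.05
ee_pos: [0.472, 0.1067, 0.1199]
ee_rot: [0.673, 0.74, 0.0, 0.0]
force: [0.5, 0.3, 0.7]
width: 0.0708
finger_force: 0.0
```

Call:
step_arm(series=[[[0,0,0,0,-0.6],[0,0,0,0,-0.6],[0,0,0,0,-0.6],[0,0,0,0,-0.6]]])

```text
t: 21.45
ee_pos: [0.4745, 0.105, 0.1203]
ee_rot: [0.673, 0.74, 0.0, 0.001]
force: [-0.6, -0.0, 0.1]
width: 0.0705
finger_force: 0.0
```

```bash
python3 - <<'E'
from h import *
look(["tin1"]); tin(1,T[0])
E
```

```text
top tin1 [([0.6, 0.221, 0.02], 0.86), ([0.366, 0.134, 0.019], 0.76), ([0.632, -0.101, 0.079], 0.71), ([0.688, -0.212, 0.077], 0.68), ([0.63, -0.039, 0.074], 0.58), ([0.356, 0.236, 0.024], 0.51)]
scene tin1 [([0.626, -0.034, 0.072], 0.94), ([0.596, 0.222, 0.019], 0.93), ([0.466, 0.191, 0.016], 0.91), ([0.351, 0.232, 0.02], 0.89), ([0.635, -0.094, 0.076], 0.83), ([0.364, 0.136, 0.02], 0.73), ([0.475, 0.109, 0.014], 0.67), ([0.67, 0.379, -0.003], 0.52), ([0.688, -0.214, 0.078], 0.48)]
21.65 [0.4735 0.1053 0.1197] 5.4 0.07053887568780051
[[[-0.001,0.001,0.233,0,-0.6],[-0.001,0.001,0.232,-0.001,-0.6],[-0.001,0.001,0.233,0,-0.6],[0,0,0,0,-0.6],[0,0,0,0,1],[0,0,0,0,1],[0,0,0,0,1],[0,0,0,0,1]]]
[[[0,0,-0.233,0,1],[0,0,-0.234,0,1],[0,0,-0.233,0,1],[0,0,-0.234,0,1],[0,0,0,0,1]]]
place
[[[-0.15,0.233,0,0,1],[-0.15,0.234,0,0,1],[-0.15,0.233,0,0,1],[-0.15,0.233,0,0,1],[0,0,0,0,1],[0,0,0,0,1],[0,0,0.183,0,1],[0,0,0.184,0,1]]]
[[[0,0,0.183,0,1],[0,0,0,0,1],[0,0,0,0,1],[0,0,0,0,-0.6],[0,0,0,0,-0.6],[0,0,0,0,-0.6],[0,0,-0.183,0,-0.6],[0,0,-0.184,0,-0.6]]]
[[[0,0,-0.183,0,-0.6],[0.197,-0.152,0.039,0,-0.6],[0.197,-0.152,0.039,0,-0.6],[0.196,-0.151,0.039,0,-0.6],[0.197,-0.152,0.039,0,-0.6],[0.197,-0.152,0.038,0,-0.6],[0.197,-0.152,0.039,0,-0.6],[0,0,0,0,-0.6]]]
[[[0,0,0,0,-0.6]]]
```

Call:
step_arm(series=[[[0,0,0.233,0,-0.6],[0,0.003,0.232,0,-0.6],[0,0,0.233,0,-0.6],[0,0,0,0,-0.6],[0,0,0,0,1],[0,0,0,0,1],[0,0,0,0,1],[0,0,0,0,1]]])

```text
t: 22.45
ee_pos: [0.4749, 0.1059, 0.0167]
ee_rot: [0.672, 0.74, 0.001, 0.001]
force: [-0.5, -0.2, 5.1]
width: 0.0535
finger_force: 30.0
```

Call:
step_arm(series=[[[0,0,-0.233,0,1],[0,0,-0.234,0,1],[0,0,-0.233,0,1],[0,0,-0.234,0,1],[0,0,0,0,1]]])

```text
t: 22.95
ee_pos: [0.4771, 0.106, 0.1608]
ee_rot: [0.672, 0.74, 0.004, 0.004]
force: [1.0, -0.0, -1.2]
width: 0.0533
finger_force: 30.0
```

Call:
step_arm(series=[[[-0.15,0.233,0,0,1],[-0.15,0.234,0,0,1],[-0.15,0.233,0,0,1],[-0.15,0.233,0,0,1],[0,0,0,0,1],[0,0,0,0,1]]])

```text
t: 23.55
ee_pos: [0.6207, 0.0294, 0.1532]
ee_rot: [0.673, 0.74, -0.001, -0.001]
force: [-0.5, -0.1, -2.2]
width: 0.0533
finger_force: 30.0
```

```bash
python3 - <<'E'
from h import *
print(fr(*BN,0,32)); look(["tin1"],("scene",))
E
```

```text
[np.float64(0.6219329359193528), np.float64(0.028852678347749728)]
scene tin1 [([0.466, 0.19, 0.019], 0.94), ([0.351, 0.233, 0.025], 0.89), ([0.635, -0.095, 0.077], 0.8), ([0.626, -0.03, 0.074], 0.77), ([0.599, 0.223, 0.022], 0.76), ([0.365, 0.139, 0.02], 0.66)]
```

Call:
step_arm(series=[[[0,0,0.183,0,1],[0,0,0.184,0,1],[0,0,0.183,0,1],[0,0,0,0,1],[0,0,0,0,1],[0,0,0,0,-0.6],[0,0,0,0,-0.6],[0,0,0,0,-0.6]]])

```text
t: 24.45
ee_pos: [0.6219, 0.0298, 0.0737]
ee_rot: [0.672, 0.74, 0.0, 0.001]
force: [-0.1, 0.2, -0.1]
width: 0.0706
finger_force: 0.0
```

Call:
step_arm(series=[[[0,0,-0.183,0,-0.6],[0,0,-0.184,0,-0.6],[0,0,-0.183,0,-0.6],[0.197,-0.152,0.039,0,-0.6],[0.197,-0.152,0.039,0,-0.6],[0.196,-0.151,0.039,0,-0.6],[0.197,-0.152,0.039,0,-0.6],[0.197,-0.152,0.038,0,-0.6]]])

```text
t: 25.25
ee_pos: [0.4931, 0.1666, 0.1263]
ee_rot: [0.673, 0.74, 0.0, 0.0]
force: [0.5, 0.4, 0.9]
width: 0.0705
finger_force: 0.0
```

Call:
step_arm(series=[[[0.197,-0.152,0.039,0,-0.6],[0,0,0,0,-0.6],[0,0,0,0,-0.6],[0,0,0,0,-0.6],[0,0,0,0,-0.6]]])

```text
t: 25.75
ee_pos: [0.4696, 0.1922, 0.1206]
ee_rot: [0.673, 0.74, 0.0, 0.0]
force: [0.1, -0.9, -0.1]
width: 0.0702
finger_force: 0.0
```

```bash
python3 - <<'E'
from h import *
look(["tin1"]); tin(0)
E
```

```text
top tin1 [([0.601, 0.221, 0.018], 0.79), ([0.637, -0.104, 0.076], 0.72), ([0.367, 0.133, 0.02], 0.66), ([0.627, -0.036, 0.077], 0.65), ([0.621, 0.032, 0.079], 0.63), ([0.469, 0.193, 0.024], 0.62), ([0.355, 0.238, 0.022], 0.6), ([0.427, 0.354, 0.068], 0.57)]
scene tin1 [([0.633, -0.096, 0.075], 0.95), ([0.6, 0.223, 0.022], 0.92), ([0.466, 0.193, 0.02], 0.74), ([0.35, 0.238, 0.025], 0.73), ([0.622, 0.029, 0.072], 0.72), ([0.363, 0.136, 0.022], 0.63), ([0.626, -0.034, 0.075], 0.57), ([0.436, -0.357, 0.022], 0.41)]
25.95 [0.4689 0.1924 0.1201] 5.4 0.07045960991074943
[[[-0.001,0,0.175,0,-0.6],[0,0,0.175,-0.001,-0.6],[-0.001,0,0.176,0,-0.6],[-0.001,0,0.175,-0.001,-0.6],[0,0,0,0,-0.6],[0,0,0,0,1],[0,0,0,0,1],[0,0,0,0,1]]]
[[[0,0,0,0,1],[0,0,-0.233,0,1],[0,0,-0.234,0,1],[0,0,-0.233,0,1],[0,0,-0.234,0,1],[0,0,0,0,1]]]
place
[[[-0.19,0.228,0,0,1],[-0.19,0.227,0,0,1],[-0.19,0.228,0,0,1],[-0.19,0.228,0,0,1],[0,0,0,0,1],[0,0,0,0,1],[0,0,0.183,0,1],[0,0,0.184,0,1]]]
[[[0,0,0.183,0,1],[0,0,0,0,1],[0,0,0,0,1],[0,0,0,0,-0.6],[0,0,0,0,-0.6],[0,0,0,0,-0.6],[0,0,-0.183,0,-0.6],[0,0,-0.184,0,-0.6]]]
[[[0,0,-0.183,0,-0.6]]]
```

Call:
step_arm(series=[[[0,0,0.175,0,-0.6],[0,0,0.175,0,-0.6],[0,0,0.176,0,-0.6],[0,0,0.175,0,-0.6],[0,0,0,0,-0.6],[0,0,0,0,1],[0,0,0,0,1],[0,0,0,0,1]]])

```text
t: 26.75
ee_pos: [0.4696, 0.1931, 0.0164]
ee_rot: [0.672, 0.74, 0.001, 0.001]
force: [-0.4, -0.7, 1.2]
width: 0.0533
finger_force: 30.0
```

Call:
step_arm(series=[[[0,0,0,0,1],[0,0,-0.233,0,1],[0,0,-0.234,0,1],[0,0,-0.233,0,1],[0,0,-0.234,0,1],[0,0,0,0,1]]])

```text
t: 27.35
ee_pos: [0.4717, 0.1937, 0.1605]
ee_rot: [0.672, 0.74, 0.004, 0.003]
force: [0.8, -0.7, -2.8]
width: 0.0532
finger_force: 30.0
```

Call:
step_arm(series=[[[-0.19,0.228,0,0,1],[-0.19,0.227,0,0,1],[-0.19,0.228,0,0,1],[-0.19,0.228,0,0,1],[0,0,0,0,1],[0,0,0,0,1]]])

```text
t: 27.95
ee_pos: [0.6146, 0.0919, 0.1529]
ee_rot: [0.673, 0.74, -0.001, -0.001]
force: [-1.5, -0.0, -3.2]
width: 0.0532
finger_force: 30.0
```

```bash
python3 - <<'E'
from h import *
print(fr(*BN,0,95)); look(["tin1"],("scene",))
E
```

```text
[np.float64(0.6158946535105787), np.float64(0.09156263884488199)]
scene tin1 [([0.626, -0.032, 0.074], 0.93), ([0.634, -0.094, 0.073], 0.8), ([0.351, 0.234, 0.023], 0.74), ([0.599, 0.22, 0.02], 0.7), ([0.627, 0.03, 0.073], 0.63), ([0.362, 0.139, 0.021], 0.62), ([0.615, 0.093, 0.156], 0.49)]
```

Call:
step_arm(series=[[[0,0,0.183,0,1],[0,0,0.184,0,1],[0,0,0.183,0,1],[0,0,0,0,1],[0,0,0,0,1],[0,0,0,0,-0.6],[0,0,0,0,-0.6],[0,0,0,0,-0.6]]])

```text
t: 28.85
ee_pos: [0.616, 0.0927, 0.0738]
ee_rot: [0.672, 0.74, 0.001, 0.001]
force: [0.6, 0.0, -0.2]
width: 0.0704
finger_force: 0.0
```

Call:
step_arm(series=[[[0,0,-0.25,0,-0.6],[0,0,-0.25,0,-0.6],[0,0,-0.25,0,0],[0,0,-0.25,0,1],[0,0,0,0,1],[0,0,0,0,1]]])

```text
t: 29.45
ee_pos: [0.616, 0.0926, 0.2241]
ee_rot: [0.672, 0.74, 0.001, 0.001]
force: [0.4, -0.1, 0.5]
width: 0.0406
finger_force: 0.0
```

```bash
python3 - <<'E'
from h import *
q=fr(*BN,-60,-215); print(q)
look(["lock_pad","tin1","batten"])
im=[]
for n in("top","scene"): 
    f=robot.grab_frame(n); im.append(f["frame"])
cv2.imwrite("pics/i.png",np.hstack([im[0][120:420,200:600],im[1][130:430,120:520]]))
plan([(*q,.2,5.5,1,.045),(0,0,0,0,1,2),(*q,.145,5.5,1,.03),(*q,.084,5.5,1,.012),(0,0,0,0,1,2),(*q,.2,5.5,1,.04)])
E
```

```text
[np.float64(0.5858830648898175), np.float64(-0.22276092780015688)]
top lock_pad [([0.594, -0.221, 0.135], 0.89)]
top tin1 [([0.624, 0.029, 0.08], 0.95), ([0.634, -0.101, 0.078], 0.82), ([0.599, 0.22, 0.021], 0.74), ([0.63, -0.041, 0.075], 0.63)]
top batten [([0.429, -0.36, 0.027], 0.7)]
scene lock_pad [([0.597, -0.225, 0.134], 0.8)]
scene tin1 [([0.626, -0.036, 0.074], 0.98), ([0.366, 0.138, 0.023], 0.88), ([0.349, 0.234, 0.024], 0.87), ([0.595, 0.222, 0.02], 0.76), ([0.615, 0.094, 0.075], 0.73), ([0.623, 0.032, 0.072], 0.73), ([0.633, -0.095, 0.076], 0.58)]
scene batten [([0.435, -0.357, 0.023], 0.66)]
[[[-0.259,-0.049,0.018,0,1],[-0.26,-0.05,0.019,0,1],[-0.259,-0.049,0.018,0,1],[-0.259,-0.05,0.018,0,1],[-0.259,-0.049,0.019,0,1],[-0.26,-0.05,0.018,0,1],[-0.259,-0.049,0.018,0,1],[-0.259,-0.05,0.018,0,1]]]
[[[0,0,0,0,1],[0,0,0,0,1],[0,0,0.184,0,1],[0,0,0.183,0,1],[0,0,0.068,0,1],[0,0,0.068,0,1],[0,0,0.067,0,1],[0,0,0.068,0,1]]]
[[[0,0,0.068,0,1],[0,0,0.068,0,1],[0,0,0,0,1],[0,0,0,0,1],[0,0,-0.258,0,1],[0,0,-0.258,0,1],[0,0,-0.258,0,1]]]
```

View pics/i.png

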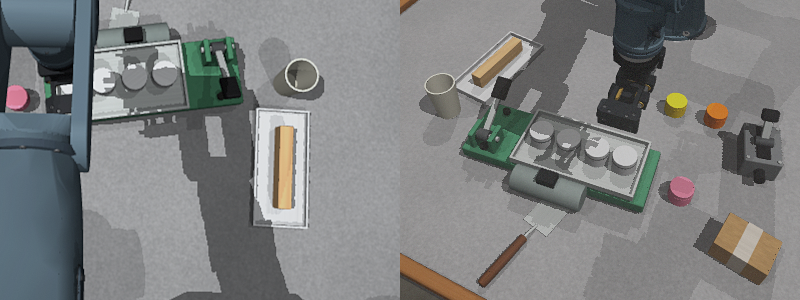

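The picture shows all four tins standing on the tray, from about (540,133) to (624,157) in the right half. The batten is flat in the stow at (285,167), and the handle leans towards the robot. Next is the lever.

Call:
step_arm(series=[[[-0.259,-0.05,0.018,0,1],[-0.259,-0.05,0.018,0,1],[-0.259,-0.05,0.018,0,1],[-0.259,-0.05,0.018,0,1],[-0.259,-0.05,0.018,0,1],[-0.26,-0.05,0.018,0,1],[-0.259,-0.05,0.018,0,1],[-0.259,-0.05,0.018,0,1]]])

```text
t: 30.75
ee_pos: [0.5851, -0.2242, 0.2008]
ee_rot: [0.672, 0.74, 0.0, 0.0]
force: [0.1, -0.4, -0.1]
width: 0.0008
finger_force: 0.0
```

Call:
step_arm(series=[[[0,0,0,0,1],[0,0,0,0,1],[0,0,0.184,0,1],[0,0,0.183,0,1],[0,0,0.068,0,1],[0,0,0.068,0,1],[0,0,0.068,0,1],[0,0,0.068,0,1]]])

```text
t: 31.55
ee_pos: [0.5861, -0.2217, 0.1059]
ee_rot: [0.672, 0.741, 0.0, 0.001]
force: [-1.1, -0.9, 3.0]
width: 0.0005
finger_force: 1.0
```

Call:
step_arm(series=[[[0,0,0.068,0,1],[0,0,0.068,0,1],[0,0,0,0,1],[0,0,0,0,1]]])

```text
t: 31.95
ee_pos: [0.5853, -0.2223, 0.084]
ee_rot: [0.672, 0.74, -0.0, -0.0]
force: [0.4, 0.0, 0.6]
width: 0.0007
finger_force: 0.0
```

Call:
step_arm(series=[[[0,0,-0.26,0,1],[0,0,-0.26,0,1],[0,0,-0.26,0,1],[0,0,0,0,1],[0,0,0,0,1]]])

```text
t: 32.45
ee_pos: [0.5858, -0.2229, 0.2025]
ee_rot: [0.672, 0.74, 0.0, 0.001]
force: [-0.2, -0.2, -0.5]
width: 0.0005
finger_force: 0.0
```

```bash
python3 - <<'E'
from h import *
s=robot.read_state(); print(s["ee_pos"].round(4)); look(["lock_pad"])
E
```

```text
[ 0.5858 -0.2229  0.2025]
top lock_pad []
scene lock_pad [([0.581, -0.226, 0.082], 0.57), ([0.633, -0.096, 0.076], 0.51)]
```

The lever is down by itself (pad z≈82 mm). Now I'll throw the isolator back on.

```bash
python3 - <<'E'
from h import *
a=fr(*BX,-85,0); e=fr(*BX,-4,0); m=fr(*BX,-45,0)
plan([(*a,.22,104.5,1,.045),(0,0,0,0,1,2),(*a,.112,104.5,1,.036),(*e,.112,104.5,1,.0116),(0,0,0,0,1,1),(*m,.112,104.5,1,.021),(*m,.22,104.5,1,.036),(0,0,0,0,1,2)])
E
```

```text
[[[0.273,-0.088,-0.01,-0.157,1],[0.282,-0.055,-0.01,-0.157,1],[0.286,-0.019,-0.009,-0.157,1],[0.286,0.017,-0.01,-0.158,1],[0.283,0.051,-0.01,-0.157,1],[0.273,0.086,-0.01,-0.157,1],[0.261,0.119,-0.009,-0.157,1],[0.245,0.15,-0.01,-0.157,1]]]
[[[0.224,0.179,-0.01,-0.157,1],[0.2,0.206,-0.01,-0.158,1],[0.174,0.228,-0.01,-0.157,1],[0.144,0.248,-0.009,-0.157,1],[0.112,0.264,-0.01,-0.157,1],[0.079,0.276,-0.01,-0.157,1],[0,0,0,0,1],[0,0,0,0,1]]]
[[[0,0,0.18,0,1],[0,0,0.18,0,1],[0,0,0.18,0,1],[0,0,0.18,0,1],[-0.077,0,0,0,1],[-0.077,0,0,0,1],[-0.077,0,0,0,1],[-0.077,0,0,0,1]]]
[[[-0.077,0,0,0,1],[-0.077,0,0,0,1],[-0.078,0,0,0,1],[0,0,0,0,1],[0.137,0,0,0,1],[0.137,0,0,0,1],[0,0,-0.24,0,1],[0,0,-0.24,0,1]]]
[[[0,0,-0.24,0,1],[0,0,0,0,1],[0,0,0,0,1]]]
```

Call:
step_arm(series=[[[0.273,-0.088,-0.01,-0.157,1],[0.282,-0.055,-0.01,-0.157,1],[0.286,-0.019,-0.009,-0.157,1],[0.286,0.017,-0.01,-0.158,1],[0.283,0.051,-0.01,-0.157,1],[0.273,0.086,-0.01,-0.157,1],[0.261,0.119,-0.009,-0.157,1],[0.245,0.15,-0.01,-0.157,1]]])

```text
t: 33.45
ee_pos: [0.4468, 0.0946, 0.2123]
ee_rot: [0.239, 0.971, -0.0, -0.001]
force: [0.8, 0.5, -0.3]
width: 0.0006
finger_force: 0.0
```

Call:
step_arm(series=[[[0.224,0.179,-0.01,-0.157,1],[0.2,0.206,-0.01,-0.158,1],[0.174,0.228,-0.01,-0.157,1],[0.144,0.248,-0.009,-0.157,1],[0.112,0.264,-0.01,-0.157,1],[0.079,0.276,-0.01,-0.157,1],[0,0,0,0,1],[0,0,0,0,1]]])

```text
t: 34.25
ee_pos: [0.3448, 0.3303, 0.2211]
ee_rot: [-0.127, 0.992, -0.001, -0.001]
force: [1.0, -0.5, 0.2]
width: -0.0001
finger_force: 0.0
```

```bash
python3 - <<'E'
from h import *
s=robot.read_state(); print(s["t"],s["ee_pos"].round(4),fr(*BX,-85,0)); look(["tin1","lock_pad","batten","isolator_tip"])
im=[]
for n in("top","scene"): 
    f=robot.grab_frame(n); im.append(f["frame"])
cv2.imwrite("pics/j.png",np.hstack([im[0][120:420,200:600],im[1][130:430,120:520]]))
E
```

```text
34.25 [0.3448 0.3303 0.2211] [np.float64(0.34470745056786084), np.float64(0.33071769965537245)]
top tin1 [([0.614, 0.094, 0.081], 0.91), ([0.632, -0.1, 0.077], 0.88), ([0.356, 0.238, 0.022], 0.81), ([0.366, 0.136, 0.02], 0.8), ([0.601, 0.221, 0.021], 0.76), ([0.622, 0.029, 0.076], 0.63), ([0.628, -0.036, 0.075], 0.56)]
top lock_pad [([0.575, -0.222, 0.082], 0.7), ([0.432, -0.356, 0.005], 0.56)]
top batten [([0.43, -0.357, 0.025], 0.67)]
top isolator_tip [([0.389, 0.345, 0.131], 0.63)]
scene tin1 [([0.626, -0.031, 0.073], 0.9), ([0.601, 0.224, 0.021], 0.72), ([0.364, 0.138, 0.02], 0.64), ([0.622, 0.03, 0.074], 0.63), ([0.351, 0.236, 0.025], 0.62), ([0.634, -0.095, 0.077], 0.59)]
scene lock_pad [([0.58, -0.224, 0.079], 0.83)]
scene batten [([0.433, -0.355, 0.022], 0.79), ([0.622, -0.004, 0.001], 0.6)]
scene isolator_tip [([0.393, 0.343, 0.13], 0.72)]
```

View pics/j.png

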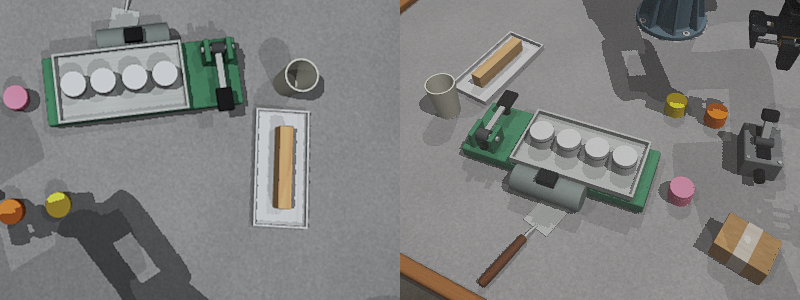

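The tins stand on the tray at (73..165, 84..74) in the left half. The lever lies level at (225,100) and the batten is in the stow. Now throwing the isolator on.

Call:
step_arm(series=[[[0,0,0.18,0,1],[0,0,0.18,0,1],[0,0,0.18,0,1],[0,0,0.18,0,1],[-0.077,0,0,0,1],[-0.077,0,0,0,1],[-0.077,0,0,0,1],[-0.077,0,0,0,1]]])

```text
t: 35.65
ee_pos: [0.3915, 0.3423, 0.1162]
ee_rot: [-0.126, 0.992, 0.0, -0.0]
force: [-3.9, -1.3, 3.4]
width: 0.0004
finger_force: 2.1
```

Call:
step_arm(series=[[[-0.077,0,0,0,1],[-0.077,0,0,0,1],[-0.078,0,0,0,1],[0,0,0,0,1],[0.137,0,0,0,1],[0.137,0,0,0,1],[0,0,-0.24,0,1],[0,0,-0.24,0,1]]])

```text
t: 36.45
ee_pos: [0.3828, 0.3394, 0.1859]
ee_rot: [-0.126, 0.992, -0.001, -0.002]
force: [0.6, 1.1, 1.5]
width: 0.0004
finger_force: 0.0
```

Call:
step_arm(series=[[[0,0,-0.24,0,1],[0.2,0,0,0,1],[0,0,0,0,1],[0,0,0,0,1]]])

```text
t: 36.85
ee_pos: [0.3551, 0.3326, 0.2222]
ee_rot: [-0.126, 0.992, 0.0, 0.0]
force: [-0.3, -0.0, -0.4]
width: 0.0004
finger_force: 0.0
```

```bash
python3 - <<'E'
from h import *
s=robot.read_state(); print(s["t"],s["ee_pos"].round(4),s["force"].round(1)); look(["tin1","lock_pad","batten","isolator_tip","cup","carton"])
E
```

```text
36.85 [0.3551 0.3326 0.2222] [-0.3 -0.  -0.4]
top tin1 [([0.351, 0.236, 0.021], 0.98), ([0.365, 0.135, 0.02], 0.95), ([0.6, 0.222, 0.019], 0.91), ([0.615, 0.093, 0.076], 0.64), ([0.633, -0.102, 0.078], 0.61), ([0.623, 0.029, 0.075], 0.6)]
top lock_pad [([0.576, -0.224, 0.083], 0.57)]
top batten [([0.428, -0.359, 0.026], 0.74)]
top isolator_tip [([0.465, 0.367, 0.127], 0.79)]
top cup [([0.619, -0.381, -0.0], 0.8), ([0.632, -0.102, 0.076], 0.62)]
top carton [([0.666, 0.376, 0.0], 0.7)]
scene tin1 [([0.614, 0.096, 0.072], 0.94), ([0.35, 0.231, 0.02], 0.94), ([0.632, -0.092, 0.077], 0.85), ([0.624, 0.03, 0.069], 0.79), ([0.467, 0.36, 0.131], 0.66), ([0.624, -0.033, 0.077], 0.62), ([0.602, 0.224, 0.022], 0.62), ([0.361, 0.138, 0.02], 0.61)]
scene lock_pad [([0.58, -0.226, 0.081], 0.83)]
scene batten [([0.434, -0.357, 0.021], 0.65)]
scene isolator_tip [([0.465, 0.357, 0.13], 0.73)]
scene cup [([0.617, -0.385, 0.006], 0.67)]
scene carton []
```

Everything checks out, so I'm handing in.

```bash
python3 -c "
from h import *
print(robot.hand_in())"
```

```text
the job is handed in; nothing more can be done
None
```

The changeover is done in the order asked and handed in at about 37 s: isolator off, batten flat in the stowage tray, all four tins upright on the vibrating tray, lever locked down, isolator back on, cup and carton not moved.

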